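# Unscrew the tight cap of a square jar held in a brace

## Robot

A 6-joint arm with a two-finger parallel gripper is mounted at the origin on a cart in front of the work surface, level with it; the furniture and walls round the work are solid. World frame = base frame: x ahead of the robot, y to its left, z up, the work surface at z = 0. Lengths are in mm, angles in rad, forces in N, time in s.
With the tool pointing down it reaches from about 400 to 925 mm from the base axis. Payload 12.5 kg.
Tool frame: the origin (TCP) lies midway between the tips of the shut fingers; the grasp point (between the pads) lies 19 mm behind it; z points along the fingers, y is the direction in which the jaws open and shut (so a half turn about z gives the same grasp; the last joint's range is limited). The gripper opens to 95 mm and grips with 3 to 60 N. Pads are 20 mm wide; open, the fingers measure 119 mm over their backs; the gripper's body (75 mm by 180 mm) begins 59 mm behind the grasp point.
Start: joints at [-1.43, 0.491, 1.559, -0, 1.092, -0.106], TCP at [152.711, -606.074, 214.661] pointing down, gripper open.
Joint ranges: [-3.1, 3.1], [-0.84, 2.19], [0.05, 2.79], [-1.13, 4.28], [0.06, 2.93], [-2.69, 2.69]. Speed limits (rad/s): [2.22, 2.22, 2.79, 3.14, 3.14, 3.14].

## Interface

Orientations are given as [roll, pitch, yaw] about the fixed x, y, z axes, in that order (R = Rz(yaw) Ry(pitch) Rx(roll)).
In Python, from cell import env gives the robot as it stands.
- The arm moves only by the tool drive_tool, never from a script. Its argument "increments" is a list of rows, each a list of 2 entries, a list of its own where there are three numbers: the shift along the tool's x, y, z as a fraction of full scale, then the turn, a rotation vector about the tool's x, y, z as a fraction of full scale. In form: [[[x, y, z], [ax, ay, az]], ...]. A call has 1 to 5 rows; each row shifts and turns the commanded pose from where the row before left it, along the tool's axes as they then stand; what a row does not reach is not made up. Full scale, the value 1, is 30 mm for a shift and 0.08 rad for a turn. A row lasts 1/12 s, in which the tool goes at most 41.7 mm and 7.16 degrees, less where a joint would pass 70% of its speed; a pose out of reach is approached as far as the arm can. A call with a number of a shift or a turn outside -1 to 1 is refused whole. A call with a gripper value outside its range is refused whole. "jaw" is the opening, from -1 (shut) to 1 (fully open), so that 0 is half open, set as the call begins (left out, the last holds). The fingers move at their own pace and stop on an object; the grip force is fixed at half the most. Time passes only in rows, so rows that do not move let the fingers close. It gives the time, the measured TCP pose, the force and the opening at its end, in the units of the state.
- env.state(): the state, without advancing time (a new reading comes with each control period).
- env.read_camera(name): name is "scene" or "top" or "wrist"; returns a dict with "pixels" (420x560x3 uint8, blue, green, red), "vertical_fov" (degrees; the focal length in pixels is half the picture's height over the tangent of half this angle, whatever the lens; pixels are square), "cx", "cy" (the principal point, pixels), "world_to_cam" (4x4, takes a point from world to camera coordinates). Camera axes: x right, y down, z forward; pixel columns grow to the right and rows downward; lengths in mm; the calibration is good to about 2 mm. A picture is of the moment at which its call begins. There is no depth.
- env.job_done(): hands the job in, once; it reports no verdict.
Trained networks look in a picture, given as the dict that the camera call returned (one of the last four; its "shot" number tells which), for a name from the list of things; names that differ only in an ending like _2 or _b are one class to them, and where a whole thing is asked for, a point or a joint stands for the part that bears it (a point fixed in the world has none). Each returns a list of dicts, best first, with "score" (0 to 1); they miss things now and then, are a little off and sometimes report something else, mostly with a low value. They report only what shows in the picture. A call takes as long as a camera call. They do not tell look-alikes from the thing itself.
- env.boxes_of(target, picture): "point" ([x, y, z] in mm, in world coordinates, good to about 4 mm: the middle of the surface that is visible of it).
- env.tip_of(target, picture): "point" ([x, y, z] in mm, in world coordinates, good to about 4 mm: a listed point, or the origin of a listed thing).
The state is a dict: "t": time; "joints": joint angles; "qvel": joint speeds; "tau": joint torques, N m; "eef_pos": TCP position; "tcp_rot": TCP orientation; "ft_force": force on the tool from outside, world axes, zero at the start; "moment": the same for the moment, N m; "opening": opening from 0.0 (shut) to 1.0 (fully open).
Only numpy, scipy, OpenCV 4.12 (cv2) and the standard library are available. Lean on these libraries where they do the work, as an engineer would, in place of code of your own. Each camera call takes 0.05 s, during which the arm holds its last target.

## Task

Bring the square jar into the wooden brace, standing on the surface, and push it home until its flat face lies flush against the back wall, so that the brace keeps it from turning. Then unscrew the tight white cap (anticlockwise from above), stopping when its thread has let go and its red pointer is in line with the yellow line on the jar. Lift it straight up and finish still holding it, level and over the jar, about a centimetre clear of the jar's mouth, with the jar left standing in the brace and the mug, lemon, garlic and honey jar undisturbed.

Things in the scene. Friction and masses are not known exactly. Their poses are not given: they have to be found in the camera images.
- jar_mid (a point): Loose blue stoneware jar: centre of its square body (62 x 62 mm, 84 mm high), 42 mm above its underside. z up, x and y square to the flat faces; a yellow line runs up the face at -x. Any flat face may go to the back of the brace.
- jar: The same jar (0.42 kg), origin at the centre of its underside. Above the square part come a round shoulder 59 mm across up to 87 mm, then a threaded neck (53 mm over the thread) up to 106 mm, in its mouth a sprung black seal whose top is at 107 mm while the cap is on tight, at 110 mm when free.
- cap_mid (a point): White ribbed screw cap on the jar, 62 mm across, 22 mm high, 0.06 kg: its centre, half-way up; 100 mm above the jar's underside while closed (skirt from 89 to 111 mm). z up; a red pointer on its top and side marks -x. Closed, it is turned 62 to 74 degrees clockwise (seen from above) from where the pointer meets the jar's yellow line (cap x along jar x).
- cap: The same cap, origin on its axis at its lower edge. Rubber studs grip it: about 0.6 N m for the first 15 degrees, so an unbraced jar turns with it; then it turns easily. A sprung seal lifts it by up to 3 mm (6 N). It is free of the thread from about 20 degrees before the pointer meets the line to 18 degrees past it. Lifted before that it takes the jar along; move the jar by its body, not by the cap.
- brace: Fixed wooden U, 25 mm high, no floor, open at its -x end. Origin: on the surface, where a seated jar's centre stands; x points into the U, z up. Back wall's inner face at x = +31 mm; side walls 67 mm apart (2.5 mm play each side, jar can turn 0.08 rad), parallel from x = -23 mm on, flared from there to x = -53 mm, mouth about 98 mm wide. Outside 102 x 120 mm.
- mug: Loose mug, green above and white below, 78 x 116 x 101 mm, origin at its underside: a bystander.
- lemon: Loose yellow lemon, 78 x 55 x 56 mm, origin at its underside: a bystander.
- garlic: Loose garlic bulb, 60 x 57 x 58 mm, origin at its underside: a bystander.
- honey: Loose glass honey jar with a dark brown lid, 64 x 64 x 99 mm, origin at its underside: a bystander, not the jar to be opened.
Things that resemble listed ones, but are neither listed nor needed, are in the scene too. Of the things like the cap, leave any that is pink; of the rest the smaller one is meant.

How it is judged (in metres and radians):
On the way, in this order (a step that is already met when the one before it is completed fails the run):
1. the jar stands in the brace with a flat face flush against the back wall, the cap still tight (x of jar_mid in the frame of brace above -0.0035 m and y of jar_mid in the frame of brace between -0.006 and 0.006 m and height (world z) of jar_mid below 0.046 m and angle between jar_mid's own z axis and vertical below 0.06 rad and (angle between the x axis of jar_mid and the x axis of brace, either way round below 0.06 rad or angle between the y axis of jar_mid and the x axis of brace, either way round below 0.06 rad) and angle between the x axis of cap_mid and the x axis of jar_mid, either way round above 0.8 rad), for 0.1 s.
2. the cap is turned until the thread lets go, pointer in line with the jar's line within 20 degrees, with the cap still down on the braced jar (angle between the x axis of cap_mid and the x axis of jar_mid, either way round below 0.36 rad and z of cap_mid in the frame of jar_mid below 0.064 m and height (world z) of jar_mid below 0.046 m and x of jar_mid in the frame of brace above -0.012 m), for 0.1 s.
At the end, for the whole second after the job is handed in: The gripper holds the cap still, level (0.15 rad), over the jar (axes within 15 mm), its lower edge 3 to 33 mm above the raised seal, not touching the jar, pointer within 0.45 rad of the line; the jar stands in the brace within 12 mm of the back wall, turned less than 0.14 rad (z of cap_mid in the frame of jar_mid between 0.082 and 0.112 m and horizontal distance between cap_mid and jar_mid below 0.015 m and angle between cap_mid's own z axis and vertical below 0.15 rad and angle between the x axis of cap_mid and the x axis of jar_mid, either way round below 0.45 rad and contact force between the fingers and cap above 1 N and contact force between cap and jar below 0.1 N and linear speed of cap below 0.02 m/s and height (world z) of jar_mid between 0.038 and 0.046 m and angle between jar_mid's own z axis and vertical below 0.06 rad and x of jar_mid in the frame of brace above -0.012 m and y of jar_mid in the frame of brace between -0.007 and 0.007 m and (angle between the x axis of jar_mid and the x axis of brace, either way round below 0.14 rad or angle between the y axis of jar_mid and the x axis of brace, either way round below 0.14 rad)); the arm keeps its last pose, push and grip.
It fails at once if a bystander (mug, lemon, garlic or honey jar) is moved by more than 30 mm (distance of any of mug, lemon, garlic, honey from where it was at the start of the episode above 0.03 m).
It also fails if it takes over 51 s, if anything falls off the work surface, if the arm or the gripper's body presses on something with over 40 N, if the wrist force passes 120 N, or if a joint passes its speed limit or range.

## Working session

There is one attempt and no reset: what is moved stays moved. The work goes in short steps, Python scripts to look and compute and a tool call to move; the robot and the scene stay as the last step left them, time stands still between calls to the robot, and variables do not carry over. Pictures are saved under pics/ and viewed, and the job is handed in when it is done.

Besides the shell and the picture viewer there is one more tool, called after ">>>" in YAML: its name, and indented under it one key for each argument. drive_tool: Moves the arm, as the interface text tells. Its arguments: {"type":"object","properties":{"increments":{"type":"array","items":{"type":"array"}},"jaw":{"type":"number"}},"required":["increments"]}

```bash
ls; mkdir -p pics
python3 - <<'E'
from cell import env
import cv2
s=env.state();print(s)
for n in("scene","top","wrist"):
    p=env.read_camera(n);cv2.imwrite(f"pics/{n}0.png",p["pixels"]);print(n,p["vertical_fov"],p["cx"],p["cy"],p["world_to_cam"],p["shot"])
    for t in("jar_mid","cap_mid","brace","mug","honey","lemon","garlic"):
        print(t,[(([round(v) for v in d["point"]]),round(d["score"],2)) for d in env.tip_of(t,p)])
print(env.state()["t"])
E
```

```text
pics
{'t': 0.0, 'joints': array([-1.42959024e+00,  4.91583323e-01,  1.55944498e+00, -1.21634752e-05,
        1.09170289e+00, -1.05610887e-01]), 'qvel': array([ 1.51610535e-04,  9.89468096e-04, -2.45434533e-04,  2.97850774e-05,
       -1.91748306e-03, -5.51063554e-04]), 'tau': array([-3.72625625e-03, -6.12655878e+01, -2.58191139e+01,  6.90667983e-02,
        4.82194510e-02, -1.02587817e-04]), 'eef_pos': array([ 152.67740222, -605.81477715,  214.04852685]), 'tcp_rot': array([-3.14045933e+00, -1.09290715e-04,  2.46822524e-01]), 'ft_force': array([-0.50498293, -0.32879208, -0.93337872]), 'moment': array([-0.00147966,  0.02168271,  0.02752917]), 'opening': 1.0030329869287986}
scene 57.13813912155058 282.45245288184077 209.35447928933146 [[-8.04936928e-01 -5.93195868e-01  1.39715533e-02  4.12905296e+02]
 [-4.52575798e-01  5.98554260e-01 -6.60990125e-01  3.04024656e+02]
 [ 3.83733878e-01 -5.38378547e-01 -7.50264520e-01  9.47699092e+02]
 [ 0.00000000e+00  0.00000000e+00  0.00000000e+00  1.00000000e+00]] 1
jar_mid [([453, 23, 45], 0.92)]
cap_mid [([453, 25, 101], 0.96), ([606, -99, 15], 0.94)
[... 516 characters left out ...]
 0.00000000e+00  1.00000000e+00]] 2
jar_mid [([449, 21, 42], 0.47)]
cap_mid [([612, -94, 16], 0.82), ([451, 25, 100], 0.78), ([351, 20, 12], 0.6)]
brace [([623, 82, 1], 0.86)]
mug [([697, 275, -1], 0.74)]
honey [([603, -267, -2], 0.85)]
lemon [([453, -304, -2], 0.73)]
garlic [([474, 328, -1], 0.72)]
wrist 60.3451105908587 283.0872410609741 209.2786724234209 [[ 2.44527961e-01 -9.69642131e-01  4.62841523e-04 -6.25569416e+02]
 [-9.33082598e-01 -2.35178352e-01  2.72117638e-01 -3.05907460e+01]
 [-2.63747876e-01 -6.69722406e-02 -9.62263881e-01  3.90025890e+02]
 [ 0.00000000e+00  0.00000000e+00  0.00000000e+00  1.00000000e+00]] 3
jar_mid []
cap_mid []
brace []
mug []
honey []
lemon []
garlic []
1.2
```

View pics/scene0.png

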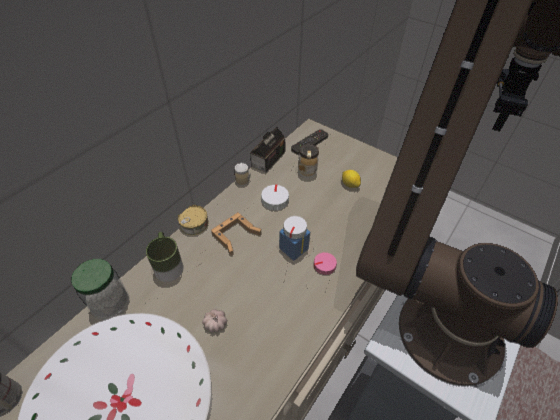

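View pics/top0.png

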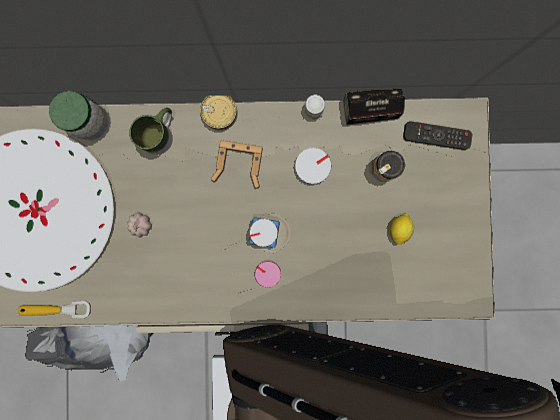

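Run:
```python
import cv2
a=cv2.imread("pics/top0.png");b=cv2.imread("pics/scene0.png")
cv2.imwrite("pics/top_crop.png",cv2.resize(a[100:300,190:380],None,fx=3,fy=3,interpolation=cv2.INTER_CUBIC)[:600])
cv2.imwrite("pics/scene_crop.png",cv2.resize(b[100:300,160:420],None,fx=3,fy=3,interpolation=cv2.INTER_CUBIC)[:600])
```

```text
(no output)
```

View pics/top_crop.png

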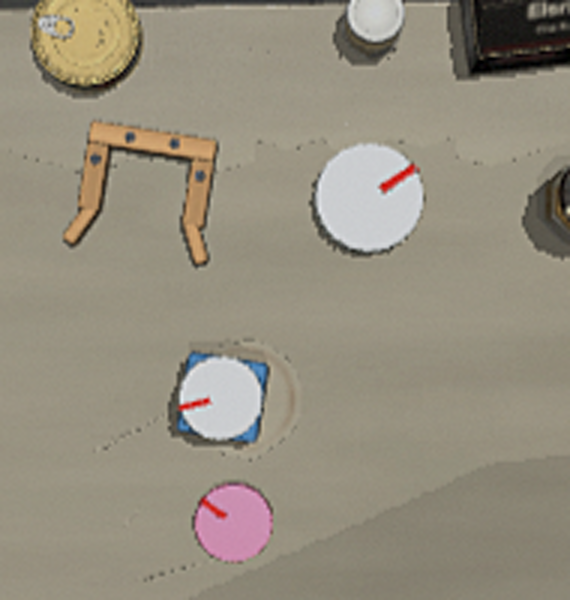

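View pics/scene_crop.png

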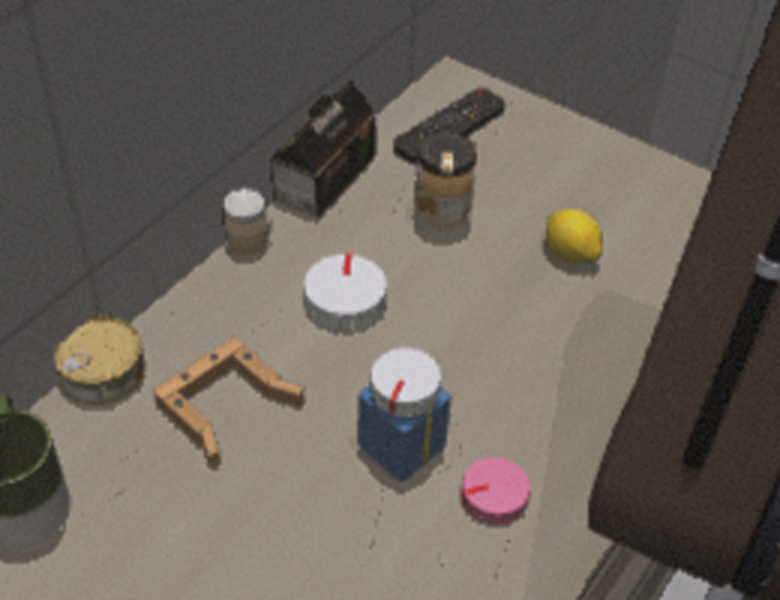

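Look-alikes for the cap in the top picture: the small white cap on the blue jar (263,233), a larger loose white lid (312,166), and a pink lid (267,274). The pink one is out, and the smaller of the rest is the one on the blue jar. The crop shows it sitting on the blue square body with its red pointer to the left. The brace is at (238,160), with its mouth towards the robot.

```bash
cat > h.py <<'E'
import numpy as np,cv2
from scipy.spatial.transform import Rotation as R
from cell import env
def K(p):
    f=p["pixels"].shape[0]/2/np.tan(np.radians(p["vertical_fov"]/2)); return f,p["cx"],p["cy"]
def proj(p,X):
    X=np.atleast_2d(X);T=p["world_to_cam"];c=X@T[:3,:3].T+T[:3,3];f,cx,cy=K(p)
    return np.c_[f*c[:,0]/c[:,2]+cx,f*c[:,1]/c[:,2]+cy]
def unproj(p,uv,z):
    uv=np.atleast_2d(uv).astype(float);f,cx,cy=K(p);T=p["world_to_cam"];d=np.c_[(uv[:,0]-cx)/f,(uv[:,1]-cy)/f,np.ones(len(uv))]@T[:3,:3]
    o=-T[:3,:3].T@T[:3,3];return o+d*((z-o[2])/d[:,2])[:,None]
def to(x,y,z,yaw):
    s=env.state();M=R.from_euler('xyz',s["tcp_rot"]).as_matrix()
    G=R.from_euler('xyz',[np.pi,0,yaw]).as_matrix()
    d=M.T@(np.array([x,y,z])-s["eef_pos"])
    r=R.from_matrix(M.T@G).as_rotvec()
    print("tool shift mm",d.round(1)," units",(d/30).round(2)," rot rad",r.round(3)," units",(r/.08).round(2))
def st():
    s=env.state();print("t",round(s["t"],2),"pos",s["eef_pos"].round(1),"rot",s["tcp_rot"].round(3),"F",s["ft_force"].round(1),"M",s["moment"].round(2),"op",round(s["opening"],3),"q",s["joints"].round(2))
E
python3 - <<'E'
from h import *
st()
p=env.read_camera("wrist");T=p["world_to_cam"];o=-T[:3,:3].T@T[:3,3];print(o)
s=env.state();M=R.from_euler('xyz',s["tcp_rot"]).as_matrix();print("cam in tool",M.T@(o-s["eef_pos"]), "axes in tool", (M.T@T[:3,:3].T).round(2))
to(350,-400,300,-0.15);to(500,30,300,-0.15)
E
```

```text
t 1.2 pos [ 152.7 -606.1  214.6] rot [3.142 0.    0.247] F [-0.4  0.8 -0.2] M [0.02 0.06 0.01] op 0.998 q [-1.43  0.49  1.56  0.    1.09 -0.11]
[ 227.2945464  -587.65640686  383.91014926]
cam in tool [  76.83354727    0.36639404 -169.27208936] axes in tool [[ 0.   -0.96 -0.27]
 [ 1.    0.    0.  ]
 [-0.   -0.27  0.96]]
tool shift mm [ 241.7 -151.6  -85.4]  units [ 8.06 -5.05 -2.85]  rot rad [ 0.    -0.     0.397]  units [ 0.   -0.    4.96]
tool shift mm [ 492.2 -532.   -85.4]  units [ 16.41 -17.73  -2.85]  rot rad [ 0.    -0.     0.397]  units [ 0.   -0.    4.96]
```

>>> drive_tool:
  increments:
    - [[1,-0.8,-0.6],[0,0,0]]
    - [[1,-0.8,-0.6],[0,0,0]]
    - [[1,-0.8,-0.6],[0,0,0]]
    - [[1,-0.8,-0.6],[0,0,0]]
    - [[1,-0.9,-0.4],[0,0,0]]
  jaw: 1

```text
t: 1.67
eef_pos: [267.1, -451.7, 298.8]
tcp_rot: [3.14, -0.0, 0.246]
ft_force: [1.0, -0.7, -0.6]
opening: 0.996
```

>>> drive_tool:
  increments:
    - [[0.9,-1,0],[0,0,0]]
    - [[0.9,-1,0],[0,0,0]]
    - [[0.9,-1,0],[0,0,0]]
    - [[0.9,-1,0],[0,0,0]]
    - [[0.9,-1,0],[0,0,0]]

```text
t: 2.08
eef_pos: [360.9, -272.4, 297.5]
tcp_rot: [3.141, -0.0, 0.247]
ft_force: [1.6, -0.2, 0.2]
opening: 0.996
```

Run:
```python
from h import *
st();to(500,30,300,-0.15)
```

```text
t 2.08 pos [ 360.9 -272.4  297.5] rot [ 3.141 -0.     0.247] F [ 1.6 -0.2  0.2] M [-0.05 -0.06 -0.06] op 0.996 q [-0.79  0.15  1.84 -0.    1.15  0.53]
tool shift mm [ 208.7 -259.3   -2.6]  units [ 6.96 -8.64 -0.09]  rot rad [ 0.001 -0.     0.397]  units [ 0.01 -0.01  4.96]
```

>>> drive_tool:
  increments:
    - [[0.7,-0.9,0],[0,0,0]]
    - [[0.7,-0.9,0],[0,0,0]]
    - [[0.7,-0.9,0],[0,0,0]]
    - [[0.7,-0.9,0],[0,0,0]]
    - [[0.7,-0.9,0],[0,0,0]]

```text
t: 2.5
eef_pos: [429.7, -116.0, 297.5]
tcp_rot: [3.141, -0.0, 0.247]
ft_force: [1.8, 0.1, -0.0]
opening: 0.999
```

>>> drive_tool:
  increments:
    - [[0.7,-0.9,0],[0,0,0]]
    - [[0.7,-0.9,0],[0,0,0.99]]
    - [[0.7,-0.8,0],[0,0,1]]
    - [[0.7,-0.5,0],[0,0,1]]
    - [[0,0,0],[0,0,1]]

```text
t: 2.92
eef_pos: [495.4, -8.4, 297.1]
tcp_rot: [-3.141, -0.001, -0.074]
ft_force: [-0.1, -1.9, -1.2]
opening: 0.996
```

>>> drive_tool:
  increments:
    - [[0,0,0],[0,0,1]]
    - [[0,0,0],[0,0,0]]
    - [[0,0,0],[0,0,0]]

```text
t: 3.17
eef_pos: [493.1, -11.1, 297.2]
tcp_rot: [3.142, -0.0, -0.15]
ft_force: [0.1, 0.0, 0.9]
opening: 1.0
```

Run:
```python
from h import *
import pickle
st()
p=env.read_camera("wrist");cv2.imwrite("pics/w1.png",p["pixels"]);pickle.dump(p,open("w1.pkl","wb"))
for t in("jar_mid","cap_mid","brace"):
    print(t,[(([round(v,1) for v in d["point"]]),round(d["score"],2)) for d in env.tip_of(t,p)])
```

```text
t 3.17 pos [493.1 -11.1 297.2] rot [ 3.142 -0.    -0.15 ] F [0.1 0.  0.9] M [ 0.02  0.06 -0.  ] op 1.0 q [-0.16  0.22  1.75 -0.    1.17  1.56]
jar_mid [([453.5, 24.7, 89.6], 0.23)]
cap_mid [([608.9, -89.7, 15.4], 0.77), ([353.2, 21.5, 14.4], 0.72), ([455.8, 24.9, 98.4], 0.64)]
brace []
```

View pics/w1.png

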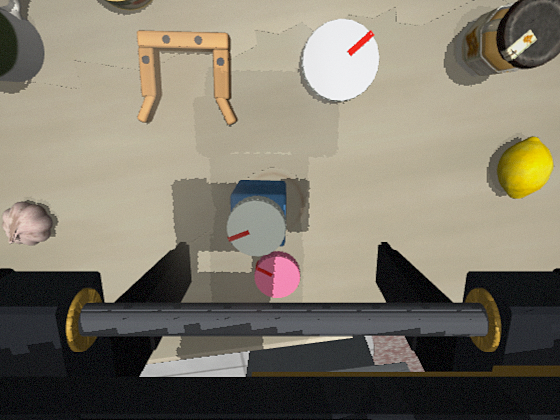

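Run:
```python
import cv2
a=cv2.imread("pics/w1.png")
cv2.imwrite("pics/w1b.png",cv2.resize(a[15:135,120:250],None,fx=5,fy=5,interpolation=cv2.INTER_CUBIC))
cv2.imwrite("pics/w1j.png",cv2.resize(a[165:285,210:320],None,fx=5,fy=5,interpolation=cv2.INTER_CUBIC))
```

```text
(no output)
```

View pics/w1b.png

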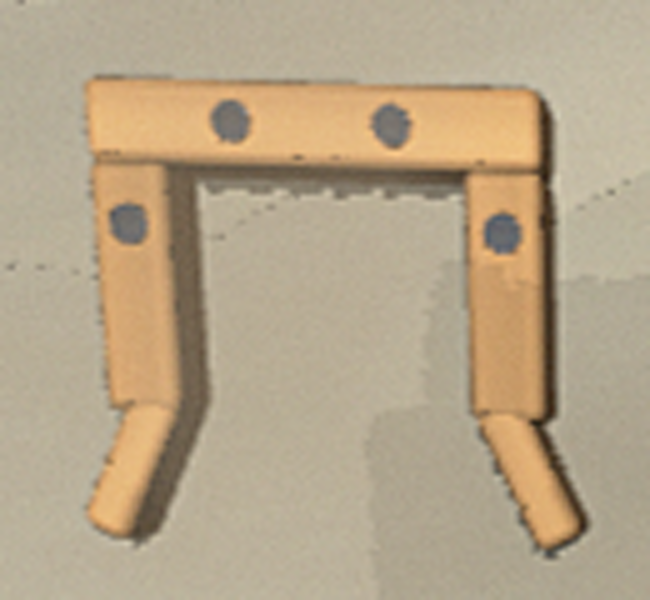

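View pics/w1j.png

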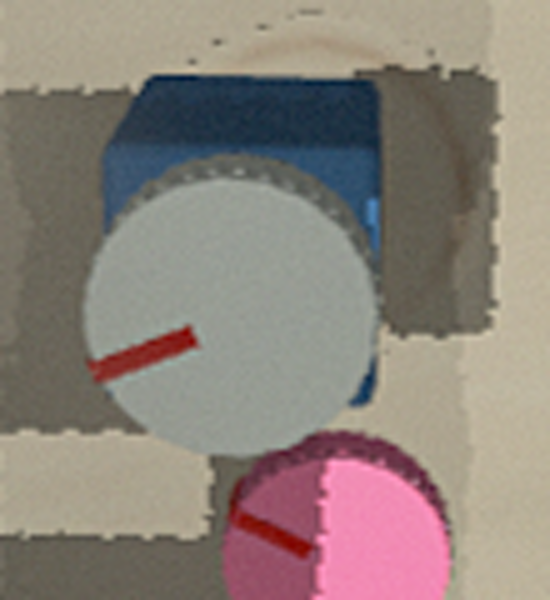

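Run:
```python
from h import *
import pickle
p=pickle.load(open("w1.pkl","rb"))
B=lambda u,v:(120+u/5-.4,15+v/5-.4); J=lambda u,v:(210+u/5-.4,165+v/5-.4)
def ang(a,b):return np.degrees(np.arctan2(*(b-a)[[1,0]]))
q=unproj(p,[B(88,78),B(545,92),B(165,163),B(467,173),B(179,400),B(472,412),B(95,160),B(545,172)],25);print(q.round(1))
print("outer width",np.linalg.norm(q[1]-q[0]),"inner",np.linalg.norm(q[3]-q[2]),"mouth",np.linalg.norm(q[5]-q[4]))
print("yaw from back outer",ang(q[1],q[0])-90,"inner",ang(q[3],q[2])-90,"left wall",ang(q[4],q[2]),"right",ang(q[5],q[3]))
mid=(q[2]+q[3])/2
for yaw in (-.2,-.18,-.16): print(yaw, mid-31*np.array([np.cos(yaw),np.sin(yaw),0]))
t=unproj(p,[J(105,152),J(379,145)],84);b=unproj(p,[J(152,78),J(378,85)],0)
print(t,np.linalg.norm(t[1]-t[0]),ang(t[1],t[0])-90);print(b,np.linalg.norm(b[1]-b[0]),ang(b[1],b[0])-90)
c=unproj(p,[J(230,318),J(90,372),J(195,338)],111);print(c, "pointer", ang(c[2],c[1]))
```

```text
[[674.9 125.3  25. ]
 [657.   25.2  25. ]
 [655.4 112.6  25. ]
 [643.2  45.7  25. ]
 [605.3 121.9  25. ]
 [592.5  54.9  25. ]
 [658.3 128.   25. ]
 [640.8  28.3  25. ]]
outer width 101.69728494352188 inner 67.97105121486848 mouth 68.18052017045001
yaw from back outer -10.167904440211231 inner -10.31974043813122 left wall -10.527969799816383 right -10.29562047442142
-0.2 [618.89359633  85.32316329  25.        ]
-0.18 [618.77650576  84.71433081  25.        ]
-0.16 [618.67161445  84.10327844  25.        ]
[[486.73306925  47.12105189  84.        ]
 [479.38218163 -12.06316202  84.        ]] 59.63896985267807 -7.0800790059770975
[[486.40649309  46.51900389   0.        ]
 [475.71087628 -11.84180653   0.        ]] 59.33279373109648 -10.385186606828753
[[453.87236256  23.19666611 111.        ]
 [446.49416238  54.19750169 111.        ]
 [450.6304315   31.14727229 111.        ]] pointer 100.17321938731156
```

Run:
```python
from h import *
to(452,22.5,42,-0.15)
```

```text
tool shift mm [-45.8 -27.3 255.3]  units [-1.53 -0.91  8.51]  rot rad [ 0.    -0.    -0.001]  units [ 0.   -0.   -0.02]
```

>>> drive_tool:
  increments:
    - [[-0.5,-0.3,0.7],[0,0,0]]
    - [[-0.5,-0.3,0.8],[0,0,0]]
    - [[-0.53,-0.31,0.8],[0,0,0]]
    - [[0,0,0.8],[0,0,0]]
    - [[0,0,0.4],[0,0,0]]

```text
t: 3.78
eef_pos: [450.5, 23.2, 190.4]
tcp_rot: [3.141, 0.002, -0.151]
ft_force: [-0.2, -0.4, -0.5]
opening: 0.999
```

>>> drive_tool:
  increments:
    - [[0,0,0],[0,0,0]]
    - [[0,0,0],[0,0,0]]

```text
t: 3.95
eef_pos: [452.0, 22.7, 192.3]
tcp_rot: [3.141, 0.001, -0.152]
ft_force: [0.3, -0.1, -0.3]
opening: 0.998
```

Run:
```python
from h import *
st();to(452,22.5,42,-0.15)
p=env.read_camera("scene");cv2.imwrite("pics/s1.png",cv2.resize(p["pixels"][120:300,190:400],None,fx=3,fy=3,interpolation=cv2.INTER_CUBIC))
p=env.read_camera("wrist");cv2.imwrite("pics/w2.png",p["pixels"])
```

```text
t 3.95 pos [452.   22.7 192.3] rot [ 3.141e+00  1.000e-03 -1.520e-01] F [ 0.3 -0.1 -0.3] M [ 0.06  0.05 -0.05] op 0.998 q [-0.1   0.28  1.99 -0.    0.87  1.63]
tool shift mm [1.000e-01 1.000e-01 1.503e+02]  units [0.   0.   5.01]  rot rad [ 0.     0.001 -0.002]  units [ 0.    0.01 -0.03]
```

View pics/s1.png

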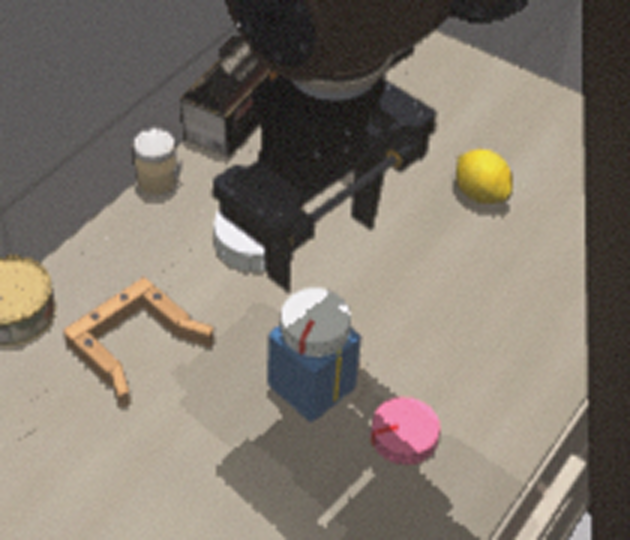

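View pics/w2.png

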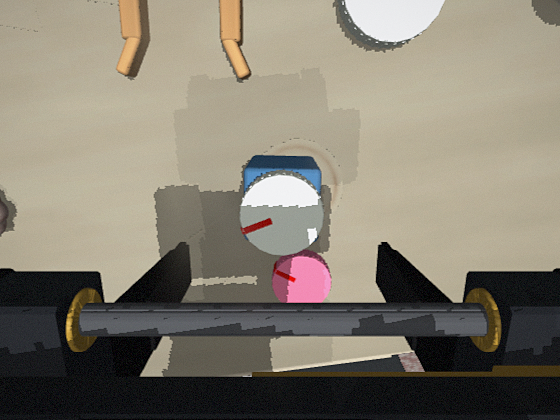

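The jar's cap (282,215) is centred between the fingers (tips at 187 and 380), so I'll descend to the jar body.

>>> drive_tool:
  increments:
    - [[0,0,1],[0,0,0]]
    - [[0,0,1],[0,0,0]]
    - [[0,0,1],[0,0,0]]
    - [[0,0,1],[0,0,0]]
    - [[0,0,0.97],[0,0,0]]

```text
t: 4.47
eef_pos: [452.8, 22.6, 42.8]
tcp_rot: [-3.142, -0.003, -0.152]
ft_force: [1.4, 0.0, -0.4]
opening: 0.999
```

>>> drive_tool:
  increments:
    - [[0,0,0],[0,0,0]]
    - [[0,0,0],[0,0,0]]

```text
t: 4.63
eef_pos: [452.0, 22.7, 43.2]
tcp_rot: [3.141, 0.002, -0.152]
ft_force: [0.2, -0.5, -0.5]
opening: 1.003
```

>>> drive_tool:
  increments:
    - [[0,0,0],[0,0,0]]
    - [[0,0,0],[0,0,0]]
    - [[0,0,0],[0,0,0]]
    - [[0,0,0],[0,0,0]]
    - [[0,0,0],[0,0,0]]
  jaw: -1

```text
t: 5.05
eef_pos: [452.3, 22.8, 43.9]
tcp_rot: [3.142, -0.002, -0.152]
ft_force: [-0.6, 0.1, 0.5]
opening: 0.706
```

>>> drive_tool:
  increments:
    - [[0,0,0],[0,0,0]]
    - [[0,0,0],[0,0,0]]
    - [[0,0,0],[0,0,0]]

```text
t: 5.3
eef_pos: [452.2, 22.9, 43.6]
tcp_rot: [-3.142, -0.001, -0.152]
ft_force: [-1.2, 1.2, 8.8]
opening: 0.651
```

Run:
```python
from h import *
import pickle
st()
p=env.read_camera("wrist");cv2.imwrite("pics/w3.png",p["pixels"]);pickle.dump(p,open("w3.pkl","wb"))
```

```text
t 5.3 pos [452.2  22.9  43.6] rot [-3.142e+00 -1.000e-03 -1.520e-01] F [-1.2  1.2  8.8] M [ 0.11  0.16 -0.06] op 0.651 q [-0.1   0.54  2.13 -0.    0.47  1.63]
```

View pics/w3.png

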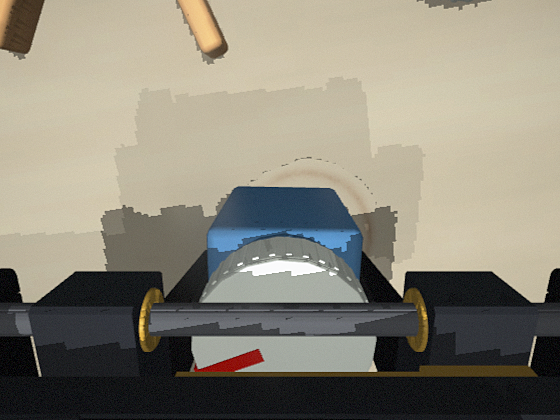

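>>> drive_tool:
  increments:
    - [[0,0,-0.1],[0,0,0]]
    - [[0,0,0],[0,0,0.35]]
    - [[0,0,0],[0,0,0]]

```text
t: 5.6
eef_pos: [451.7, 22.8, 46.1]
tcp_rot: [3.141, 0.001, -0.182]
ft_force: [0.1, 0.5, -5.9]
opening: 0.654
```

Run:
```python
from h import *
st();to(520.4,102.6,46,-.18);to(618.8,84.7,46,-.18)
```

```text
t 5.6 pos [451.7  22.8  46.1] rot [ 3.141e+00  1.000e-03 -1.820e-01] F [ 0.1  0.5 -5.9] M [0.05 0.02 0.04] op 0.654 q [-0.1   0.53  2.13 -0.    0.48  1.66]
tool shift mm [ 53.2 -90.9   0. ]  units [ 1.77 -3.03  0.  ]  rot rad [ 0.     0.001 -0.002]  units [ 0.    0.01 -0.02]
tool shift mm [ 1.532e+02 -9.100e+01 -1.000e-01]  units [ 5.11 -3.03 -0.  ]  rot rad [ 0.     0.001 -0.002]  units [ 0.    0.01 -0.02]
```

>>> drive_tool:
  increments:
    - [[0.3,-0.5,0],[0,0,0]]
    - [[0.35,-0.7,0],[0,0,0]]
    - [[0.4,-0.8,0],[0,0,0]]
    - [[0.4,-0.7,0],[0,0,0]]
    - [[0.32,-0.33,0],[0,0,0]]

```text
t: 6.02
eef_pos: [521.3, 104.6, 45.8]
tcp_rot: [-3.142, 0.0, -0.178]
ft_force: [-1.3, -0.8, -6.4]
opening: 0.651
```

>>> drive_tool:
  increments:
    - [[0,0,0],[0,0,0]]
    - [[0,0,0],[0,0,0]]

```text
t: 6.18
eef_pos: [520.0, 103.0, 45.5]
tcp_rot: [3.141, 0.001, -0.179]
ft_force: [-0.6, -0.2, -5.8]
opening: 0.652
```

Run:
```python
from h import *
import pickle
st();to(618.8,84.7,46,-.18)
p=env.read_camera("wrist");cv2.imwrite("pics/w4.png",p["pixels"]);pickle.dump(p,open("w4.pkl","wb"))
p=env.read_camera("top");cv2.imwrite("pics/t4.png",cv2.resize(p["pixels"][120:260,180:340],None,fx=4,fy=4,interpolation=cv2.INTER_CUBIC))
```

```text
t 6.18 pos [520.  103.   45.5] rot [ 3.141e+00  1.000e-03 -1.790e-01] F [-0.6 -0.2 -5.8] M [0.02 0.1  0.04] op 0.652 q [ 0.07  0.6   1.95 -0.    0.6   1.82]
tool shift mm [100.4   0.4  -0.6]  units [ 3.35  0.01 -0.02]  rot rad [0.    0.001 0.001]  units [0.01 0.02 0.01]
```

View pics/w4.png

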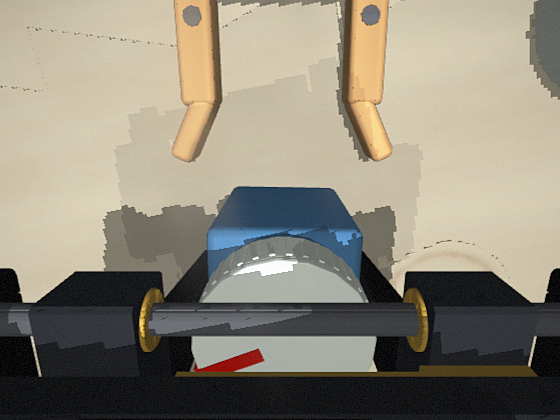

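Run:
```python
import cv2
a=cv2.imread("pics/w4.png")
cv2.imwrite("pics/w4c.png",cv2.resize(a[0:200,160:410],None,fx=3.2,fy=3,interpolation=cv2.INTER_CUBIC))
```

```text
(no output)
```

View pics/w4c.png

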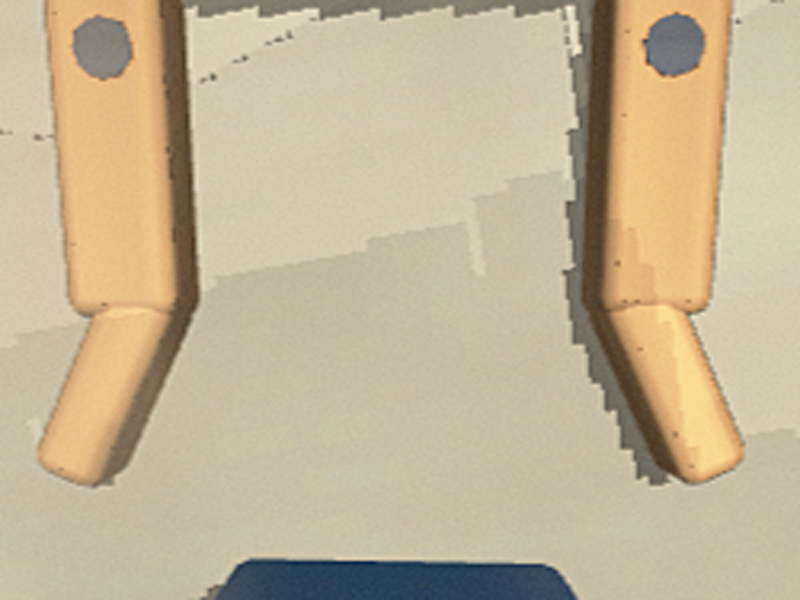

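Run:
```python
from h import *
import pickle
p=pickle.load(open("w4.pkl","rb"));s=env.state()
C=lambda u,v:(160+u/3.2-.4,v/3-.4)
M=R.from_euler('xyz',s["tcp_rot"]).as_matrix()
def t(q):return (q-s["eef_pos"])@M
for z,L in((25,[(164,10),(175,295),(611,10),(604,295)]),(0,[(187,10),(198,295),(585,100),(583,295)]),(2.5,[(245,560),(550,565)]),):
    print(z,t(unproj(p,[C(*c) for c in L],z)).round(1).tolist())
a=lambda u,v:(u,v)
print(t(unproj(p,[(208,232),(362,232)],86.5)).round(1))
```

```text
25 [[124.5, -34.6, 20.5], [81.8, -35.1, 20.6], [124.6, 31.1, 20.5], [81.9, 32.2, 20.6]]
0 [[130.7, -35.2, 45.5], [82.4, -35.6, 45.6], [116.2, 31.6, 45.6], [82.5, 32.8, 45.6]]
2.5 [[31.7, -28.6, 43.2], [30.8, 28.6, 43.2]]
[[ 32.2 -28.7 -40.8]
 [ 32.3  29.1 -40.8]]
```

>>> drive_tool:
  increments:
    - [[0.3,-0.05,0],[0,0,0]]
    - [[0.6,0,0],[0,0,0]]
    - [[0.6,0,0],[0,0,0]]
    - [[0.6,0,0],[0,0,0]]
    - [[0.4,0,0],[0,0,0]]

```text
t: 6.7
eef_pos: [596.4, 89.7, 46.2]
tcp_rot: [-3.142, -0.001, -0.181]
ft_force: [0.2, -0.6, -5.5]
opening: 0.652
```

>>> drive_tool:
  increments:
    - [[0.3,0,0],[0,0,0]]
    - [[0.1,0,0],[0,0,0]]
    - [[0,0,0.06],[0,0,0]]
    - [[0,0,0],[0,0,0]]

```text
t: 7.03
eef_pos: [605.6, 88.5, 43.8]
tcp_rot: [3.141, 0.001, -0.181]
ft_force: [0.7, 0.1, -5.4]
opening: 0.656
```

Run:
```python
from h import *
import pickle
st();to(618.8,84.7,43.7,-.18)
p=env.read_camera("wrist");cv2.imwrite("pics/w5.png",p["pixels"]);pickle.dump(p,open("w5.pkl","wb"))
```

```text
t 7.03 pos [605.6  88.5  43.8] rot [ 3.141e+00  1.000e-03 -1.810e-01] F [ 0.7  0.1 -5.4] M [-0.03  0.07 -0.03] op 0.656 q [ 0.04  0.68  1.74 -0.    0.72  1.79]
tool shift mm [13.7  1.3  0.1]  units [0.46 0.04 0.  ]  rot rad [ 0.     0.001 -0.001]  units [ 0.    0.01 -0.01]
```

View pics/w5.png

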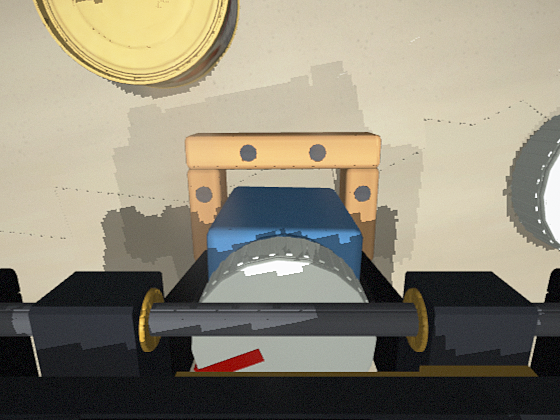

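>>> drive_tool:
  increments:
    - [[0.15,0,0.03],[0,0,0]]
    - [[0.15,0,0.03],[0,0,0]]
    - [[0,0,0],[0,0,0]]

```text
t: 7.33
eef_pos: [615.1, 87.0, 44.7]
tcp_rot: [3.141, -0.0, -0.18]
ft_force: [-9.0, -2.0, 18.0]
opening: 0.654
```

>>> drive_tool:
  increments:
    - [[0.06,0,0],[0,0,0]]
    - [[0.06,0,0],[0,0,0]]
    - [[0,0,0],[0,0,0]]

```text
t: 7.58
eef_pos: [618.3, 86.3, 45.1]
tcp_rot: [3.141, -0.0, -0.18]
ft_force: [-11.3, -1.9, 23.1]
opening: 0.652
```

>>> drive_tool:
  increments:
    - [[0,0,-0.05],[0,0,0]]
    - [[0.05,0,0],[0,0,0]]
    - [[0,0,0],[0,0,0]]

```text
t: 7.83
eef_pos: [619.7, 86.2, 45.3]
tcp_rot: [3.142, 0.001, -0.18]
ft_force: [-9.0, -0.7, 14.2]
opening: 0.65
```

Run:
```python
from h import *
import pickle
st()
p=env.read_camera("wrist");cv2.imwrite("pics/w6.png",p["pixels"]);pickle.dump(p,open("w6.pkl","wb"))
```

```text
t 7.83 pos [619.7  86.2  45.3] rot [ 3.142e+00  1.000e-03 -1.800e-01] F [-9.  -0.7 14.2] M [ 0.01  1.58 -0.1 ] op 0.65 q [0.03 0.69 1.7  0.   0.75 1.78]
```

View pics/w6.png

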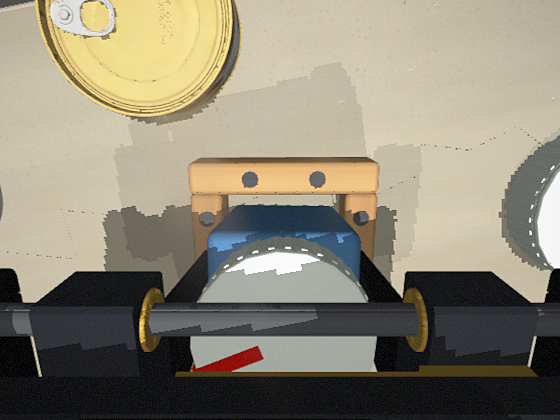

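Run:
```python
from h import *
import pickle
p=pickle.load(open("w6.pkl","rb"));s=env.state()
M=R.from_euler('xyz',s["tcp_rot"]).as_matrix()
def t(q):return (q-s["eef_pos"])@M
print(t(unproj(p,[(215,194),(350,194),(283,194)],25)).round(1), t(unproj(p,[(215,205),(350,205)],0)).round(1))
for z in(0,10,25,50,84):
  print(z,proj(p,M@np.array([31.5,0,s["eef_pos"][2]-z])+s["eef_pos"]))
a=cv2.imread("pics/w6.png");cv2.imwrite("pics/w6c.png",cv2.resize(a[150:280,180:390],None,fx=3.8,fy=3.8,interpolation=cv2.INTER_CUBIC))
```

```text
[[ 31.9 -36.4  20.4]
 [ 31.9  36.4  20.4]
 [ 31.9   0.3  20.4]] [[ 19.  -41.5  45.4]
 [ 19.   41.5  45.4]]
0 [[282.52088348 185.15219377]]
10 [[282.50711638 188.738241  ]]
25 [[282.48391576 194.78152598]]
50 [[282.43653225 207.12395817]]
84 [[282.34558813 230.81303301]]
```

View pics/w6c.png

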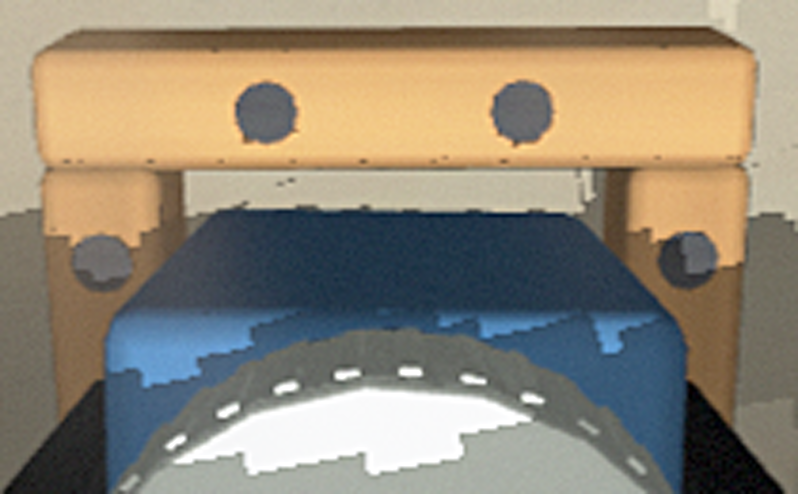

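The wrist view shows the jar's lower edge (row 205) well short of the back wall (row 194). The jar's foot dragged and it now leans forward in the grip by about 0.14 rad. I'll release it so it settles upright, then push it home low from behind with near-shut fingers.

>>> drive_tool:
  increments:
    - [[0,0,0],[0,0,0]]
    - [[0,0,0],[0,0,0]]
    - [[0,0,0],[0,0,0]]
    - [[0,0,0],[0,0,0]]
    - [[0,0,0],[0,0,0]]
  jaw: 1

```text
t: 8.3
eef_pos: [620.3, 86.1, 43.9]
tcp_rot: [3.142, -0.0, -0.18]
ft_force: [0.6, -0.8, 0.3]
opening: 0.943
```

Run:
```python
from h import *
import pickle
st()
p=env.read_camera("wrist");cv2.imwrite("pics/w7.png",p["pixels"]);pickle.dump(p,open("w7.pkl","wb"))
p=env.read_camera("scene");cv2.imwrite("pics/s7.png",cv2.resize(p["pixels"][120:300,170:380],None,fx=3,fy=3,interpolation=cv2.INTER_CUBIC))
```

```text
t 8.3 pos [620.3  86.1  43.9] rot [ 3.142 -0.    -0.18 ] F [ 0.6 -0.8  0.3] M [ 0.05 -0.02  0.03] op 0.943 q [ 0.03  0.7   1.7  -0.    0.74  1.78]
```

View pics/w7.png

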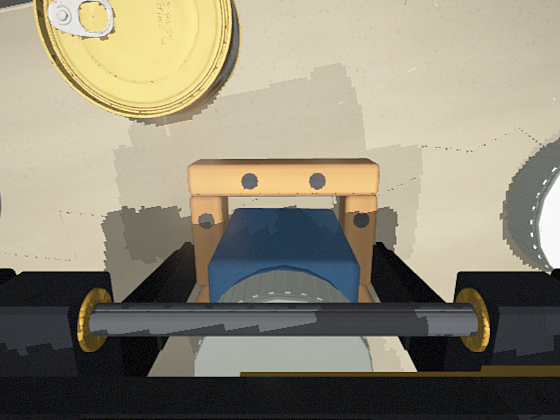

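View pics/s7.png

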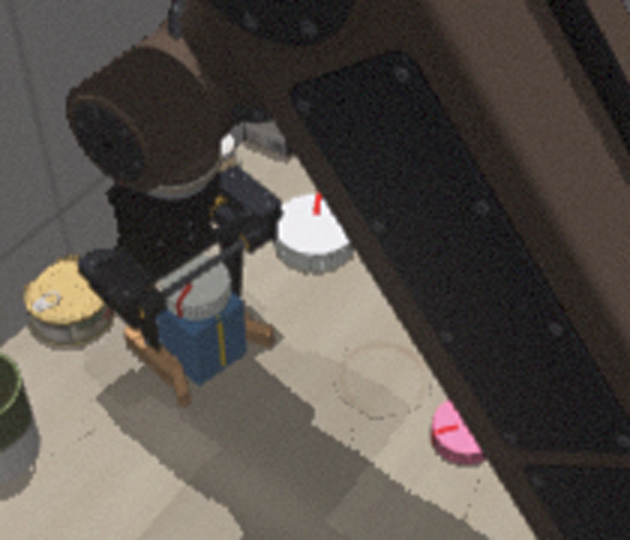

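>>> drive_tool:
  increments:
    - [[0,0,-0.8],[0,0,0]]
    - [[0,0,-0.8],[0,0,0]]
    - [[0,0,-0.8],[0,0,0]]
    - [[0,0,-0.8],[0,0,0]]
    - [[0,0,0],[0,0,0]]

```text
t: 8.82
eef_pos: [622.0, 86.2, 144.5]
tcp_rot: [-3.14, -0.007, -0.18]
ft_force: [0.5, 0.9, 1.1]
opening: 1.001
```

>>> drive_tool:
  increments:
    - [[-0.7,0,0],[0,0,0]]
    - [[-0.8,0,0],[0,0,0]]
    - [[-0.8,0,0],[0,0,0]]
    - [[-0.8,0,0],[0,0,0]]
    - [[0,0,0],[0,0,0]]
  jaw: -0.35

```text
t: 9.23
eef_pos: [524.9, 103.3, 139.6]
tcp_rot: [3.141, 0.003, -0.18]
ft_force: [0.6, 0.5, 0.7]
opening: 0.704
```

Run:
```python
from h import *
import pickle
st()
p=env.read_camera("wrist");cv2.imwrite("pics/w8.png",p["pixels"]);pickle.dump(p,open("w8.pkl","wb"))
p=env.read_camera("top");cv2.imwrite("pics/t8.png",cv2.resize(p["pixels"][120:260,170:330],None,fx=4,fy=4,interpolation=cv2.INTER_CUBIC));pickle.dump(p,open("t8.pkl","wb"))
```

```text
t 9.23 pos [524.9 103.3 139.6] rot [ 3.141e+00  3.000e-03 -1.800e-01] F [0.6 0.5 0.7] M [ 0.06  0.02 -0.04] op 0.704 q [0.07 0.46 1.86 0.   0.83 1.82]
```

View pics/w8.png

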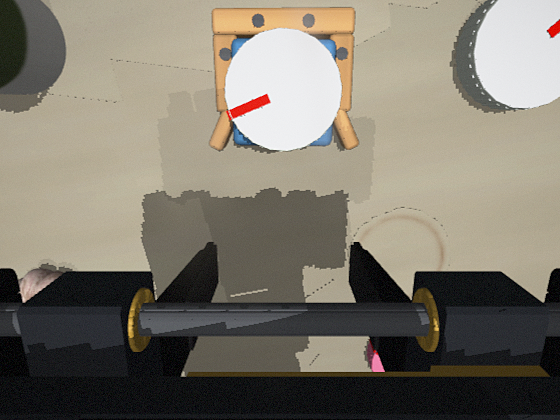

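View pics/t8.png

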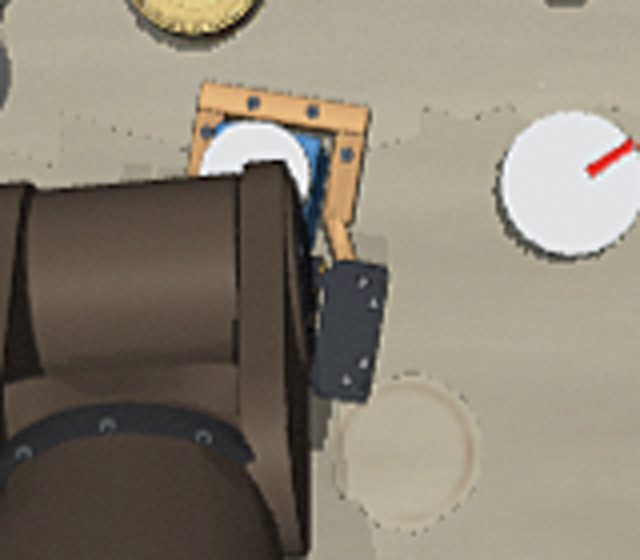

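Run:
```python
from h import *
import pickle
p=pickle.load(open("w8.pkl","rb"));s=env.state()
b=np.array([618.8,84.7,0]);Rb=R.from_euler('z',-.18).as_matrix()
f=lambda uv,z:((unproj(p,uv,z)-b)@Rb).round(1).tolist()
print("jar corners z84 brace frame",f([(232,40),(333,40),(234,146),(331,146)],84))
print("cap centre z111",f([(283,89)],111)," back wall inner z25",f([(217,36),(352,36)],25))
print("tcp",((s["eef_pos"]-b)@Rb).round(1))
```

```text
jar corners z84 brace frame [[17.9, 30.3, 84.0], [18.0, -27.3, 84.0], [-41.9, 31.4, 84.0], [-41.9, -28.4, 84.0]]
cap centre z111 [[-9.8, 1.2, 111.0]]  back wall inner z25 [[30.1, 48.6, 25.0], [30.2, -48.4, 25.0]]
tcp [-91.8   1.8 140.1]
```

>>> drive_tool:
  increments:
    - [[0,0.06,0.8],[0,0,0]]
    - [[0,0,0.8],[0,0,0]]
    - [[0,0,0.8],[0,0,0]]
    - [[0,0,0.8],[0,0,0]]
    - [[0,0,0],[0,0,0]]

```text
t: 9.75
eef_pos: [527.7, 100.5, 40.1]
tcp_rot: [3.14, 0.005, -0.181]
ft_force: [-0.6, -0.2, -0.1]
opening: 0.336
```

>>> drive_tool:
  increments:
    - [[0.4,0,0],[0,0,0]]
    - [[0.4,0,0],[0,0,0]]
    - [[0.3,0,0],[0,0,0]]
    - [[0.1,0,0],[0,0,0]]
    - [[0,0,0],[0,0,0]]

```text
t: 10.17
eef_pos: [564.6, 94.3, 44.4]
tcp_rot: [-3.141, -0.001, -0.181]
ft_force: [0.0, 0.1, -0.8]
opening: 0.324
```

>>> drive_tool:
  increments:
    - [[0.15,0,0],[0,0,0]]
    - [[0.15,0,0],[0,0,0]]
    - [[0,0,0],[0,0,0]]

```text
t: 10.42
eef_pos: [572.4, 92.9, 44.2]
tcp_rot: [3.141, 0.001, -0.18]
ft_force: [-3.0, -0.0, -1.5]
opening: 0.321
```

>>> drive_tool:
  increments:
    - [[0.06,0,0],[0,0,0]]
    - [[0.06,0,0],[0,0,0]]
    - [[0,0,0],[0,0,0]]

```text
t: 10.67
eef_pos: [575.6, 92.3, 44.0]
tcp_rot: [3.141, 0.001, -0.18]
ft_force: [-5.0, 0.6, 2.8]
opening: 0.324
```

>>> drive_tool:
  increments:
    - [[0.06,0,0],[0,0,0]]
    - [[0.06,0,0],[0,0,0]]
    - [[0,0,0],[0,0,0]]

```text
t: 10.92
eef_pos: [577.1, 91.9, 44.1]
tcp_rot: [3.14, 0.005, -0.18]
ft_force: [-15.8, 2.7, 11.9]
opening: 0.322
```

Run:
```python
from h import *
import pickle
st()
p=env.read_camera("wrist");cv2.imwrite("pics/w9.png",p["pixels"]);pickle.dump(p,open("w9.pkl","wb"))
p=env.read_camera("scene");cv2.imwrite("pics/s9.png",cv2.resize(p["pixels"][120:300,170:380],None,fx=3,fy=3,interpolation=cv2.INTER_CUBIC))
```

```text
t 10.92 pos [577.1  91.9  44.1] rot [ 3.14   0.005 -0.18 ] F [-15.8   2.7  11.9] M [0.53 2.3  0.29] op 0.322 q [0.04 0.65 1.81 0.   0.69 1.8 ]
```

View pics/w9.png

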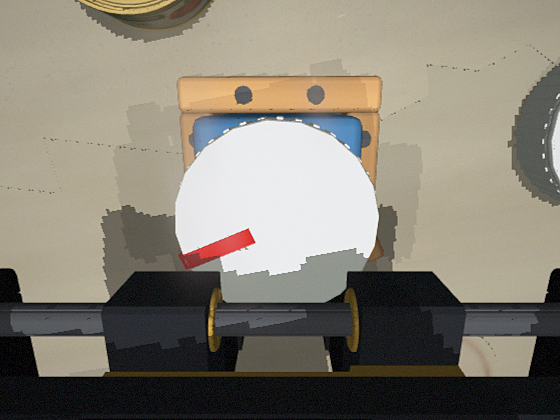

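View pics/s9.png

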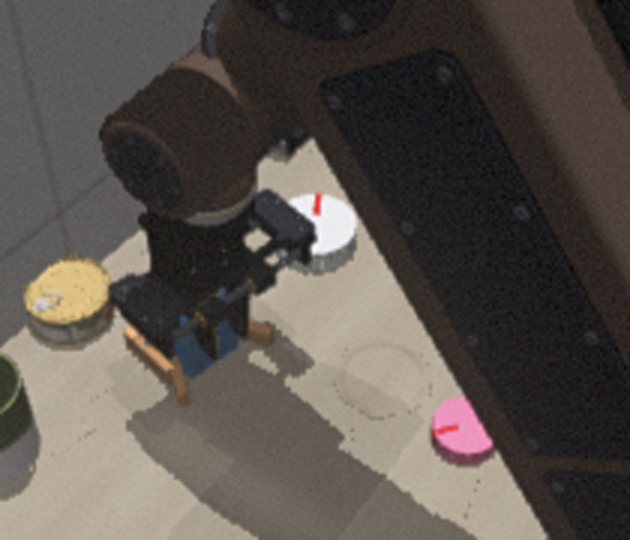

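Run:
```python
from h import *
import pickle
p=pickle.load(open("w9.pkl","rb"));s=env.state()
b=np.array([618.8,84.7,0]);Rb=R.from_euler('z',-.18).as_matrix()
f=lambda uv,z:((unproj(p,uv,z)-b)@Rb).round(1).tolist()
print("jar front top edge z84",f([(194,117),(361,117)],84)," back wall inner z25",f([(190,112),(370,112)],25))
print("cap",f([(277,218)],111), f([(177,218),(378,218)],111))
```

```text
jar front top edge z84 [[31.6, 30.2, 84.0], [31.6, -27.6, 84.0]]  back wall inner z25 [[32.2, 46.1, 25.0], [32.2, -44.4, 25.0]]
cap [[3.5, 1.3, 111.0]] [[3.5, 30.8, 111.0], [3.5, -28.6, 111.0]]
```

>>> drive_tool:
  increments:
    - [[-0.1,0,0],[0,0,0]]
    - [[-0.6,0,0],[0,0,0]]
    - [[-0.7,0,-0.3],[0,0,0]]
    - [[0,0,-1],[0,0,0]]
    - [[0,0,-1],[0,0,0]]

```text
t: 11.43
eef_pos: [537.3, 99.3, 113.1]
tcp_rot: [3.141, 0.002, -0.18]
ft_force: [-0.0, -0.4, 0.9]
opening: 0.324
```

>>> drive_tool:
  increments:
    - [[0.2,0,-1],[0,0,0]]
    - [[0.2,0,-1],[0,0,0]]
    - [[0,0,0],[0,0,0]]
    - [[0,0,0],[0,0,0]]
  jaw: 1

```text
t: 11.77
eef_pos: [551.2, 97.0, 174.5]
tcp_rot: [-3.141, -0.004, -0.18]
ft_force: [-0.4, -0.6, -0.8]
opening: 0.551
```

Run:
```python
from h import *
import pickle
st()
p=env.read_camera("wrist");cv2.imwrite("pics/w10.png",p["pixels"]);pickle.dump(p,open("w10.pkl","wb"))
a=p["pixels"];cv2.imwrite("pics/w10c.png",cv2.resize(a[0:190,180:400],None,fx=3.1,fy=3.1,interpolation=cv2.INTER_CUBIC))
```

```text
t 11.77 pos [551.2  97.  174.5] rot [-3.141 -0.004 -0.18 ] F [-0.4 -0.6 -0.8] M [ 0.04 -0.01  0.02] op 0.551 q [ 0.06  0.44  1.77 -0.    0.92  1.81]
```

View pics/w10.png

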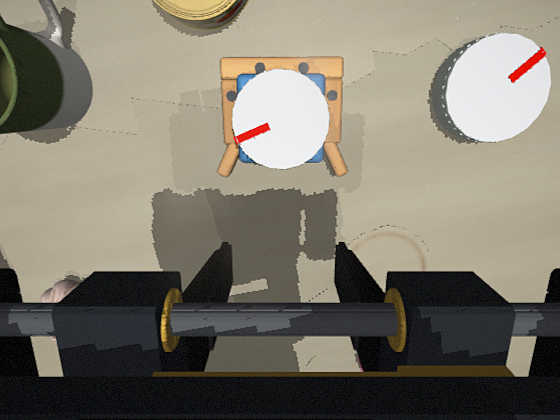

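View pics/w10c.png

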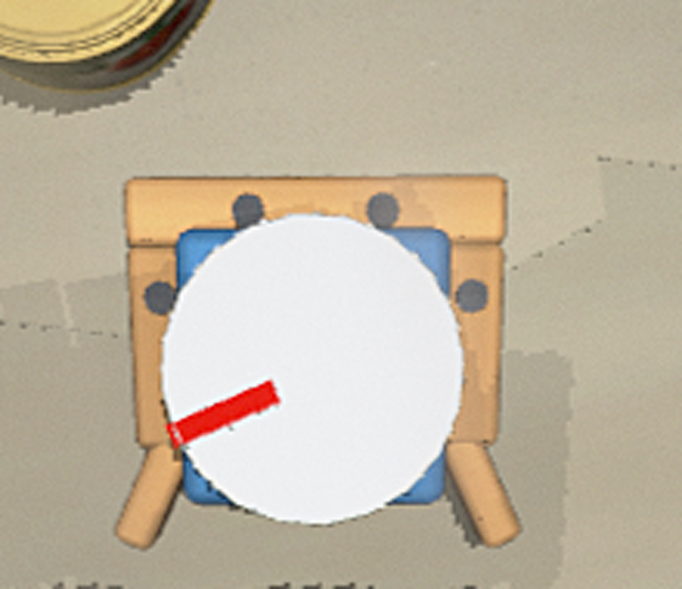

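Run:
```python
from h import *
import pickle
p=pickle.load(open("w10.pkl","rb"));s=env.state()
b=np.array([618.8,84.7,0]);Rb=R.from_euler('z',-.18).as_matrix()
C=lambda L:[(180+u/3.1-.35,v/3.1-.35) for u,v in L]
f=lambda L,z:((unproj(p,C(L),z)-b)@Rb).round(1)
print("jar corners",f([(178,230),(450,230),(185,502),(443,502)],84).tolist())
print("wall inner z25",f([(130,245),(505,245)],25).tolist(),"outer",f([(126,180),(504,178)],25).tolist())
print("left/right outer",f([(138,442),(495,442)],25).tolist())
k=unproj(p,C([(163,368),(463,368),(313,213),(313,523)]),111);print("cap",k.round(1),k[:2].mean(0),k[2:].mean(0))
P=unproj(p,C([(175,435),(275,392)]),111);c=k.mean(0);print("ptr",np.degrees(np.arctan2(*(P[0]-P[1])[[1,0]])),np.degrees(np.arctan2(*(P[0]-c)[[1,0]])))
print(b+Rb@[0,0,111])
to(c[0],c[1],130,-.18)
```

```text
jar corners [[30.4, 30.8, 84.0], [30.4, -28.6, 84.0], [-29.1, 31.2, 84.0], [-29.1, -28.8, 84.0]]
wall inner z25 [[31.8, 50.9, 25.0], [31.8, -49.9, 25.0]] outer [[48.0, 51.2, 25.0], [48.5, -48.9, 25.0]]
left/right outer [[-20.5, 51.1, 25.0], [-20.5, -49.4, 25.0]]
cap [[626.2 115.4 111. ]
 [615.4  55.8 111. ]
 [649.6  80.3 111. ]
 [589.8  91.3 111. ]] [620.794457    85.56535193 111.        ] [619.71969007  85.76261024 111.        ]
ptr 102.33654882472307 103.9631648296989
[618.8  84.7 111. ]
tool shift mm [70.8 -1.4 43.2]  units [ 2.36 -0.05  1.44]  rot rad [-0.    -0.001 -0.   ]  units [-0.   -0.02 -0.01]
```

>>> drive_tool:
  increments:
    - [[0.5,0,0],[0,0,0]]
    - [[0.7,-0.05,0],[0,0,0]]
    - [[0.7,0,0.4],[0,0,0]]
    - [[0.45,0,0.5],[0,0,0]]
    - [[0,0,0.5],[0,0,0]]

```text
t: 12.23
eef_pos: [621.5, 85.2, 128.7]
tcp_rot: [3.141, 0.0, -0.181]
ft_force: [0.9, 0.5, -1.0]
opening: 0.943
```

>>> drive_tool:
  increments:
    - [[0,0,0],[0,0,0]]
    - [[0,0,0],[0,0,0]]

```text
t: 12.4
eef_pos: [618.9, 85.8, 129.2]
tcp_rot: [3.141, 0.003, -0.18]
ft_force: [0.2, -1.1, 0.1]
opening: 0.993
```

Run:
```python
from h import *
import pickle
st();to(620,85.6,88.5,-.18)
p=env.read_camera("wrist");cv2.imwrite("pics/w11.png",p["pixels"]);pickle.dump(p,open("w11.pkl","wb"))
```

```text
t 12.4 pos [618.9  85.8 129.2] rot [ 3.141e+00  3.000e-03 -1.800e-01] F [ 0.2 -1.1  0.1] M [0.05 0.   0.01] op 0.993 q [ 0.03  0.58  1.64 -0.    0.92  1.78]
tool shift mm [ 1.3 -0.  40.7]  units [ 0.04 -0.    1.36]  rot rad [ 0.001  0.003 -0.   ]  units [ 0.01  0.04 -0.01]
```

View pics/w11.png

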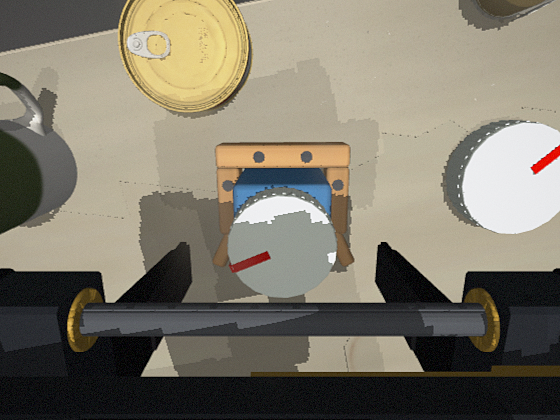

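Run:
```python
from h import *
import pickle
p=pickle.load(open("w11.pkl","rb"))
k=unproj(p,[(228,246),(338,246),(283,298)],111);print(k.round(1),k[:2].mean(0))
u=np.array([.984,-.179,0]);print("centre from near edge",k[2]+31*u, np.linalg.norm(k[0]-k[1]))
```

```text
[[627.  115.  111. ]
 [616.   55.  111. ]
 [589.7  90.8 111. ]] [621.5187246   84.99412954 111.        ]
centre from near edge [620.24150129  85.2454137  111.        ] 61.080386402181084
```

>>> drive_tool:
  increments:
    - [[0.04,0,0.4],[0,0,0]]
    - [[0,0,0.5],[0,0,0]]
    - [[0,0,0.4],[0,0,0]]
    - [[0,0,0.05],[0,0,0]]
    - [[0,0,0],[0,0,0]]

```text
t: 12.87
eef_pos: [620.7, 85.6, 89.8]
tcp_rot: [3.141, 0.001, -0.18]
ft_force: [0.1, 0.3, 1.9]
opening: 0.995
```

>>> drive_tool:
  increments:
    - [[0,0,0.04],[0,0,0]]
    - [[0,0,0],[0,0,0]]
    - [[0,0,0],[0,0,0]]
    - [[0,0,0],[0,0,0]]
    - [[0,0,0],[0,0,0]]
  jaw: -1

```text
t: 13.28
eef_pos: [621.2, 85.6, 89.7]
tcp_rot: [-3.142, -0.001, -0.18]
ft_force: [-0.2, 0.4, 0.1]
opening: 0.703
```

>>> drive_tool:
  increments:
    - [[0,0,0],[0,0,0]]
    - [[0,0,0],[0,0,0]]
    - [[0,0,0],[0,0,0]]
    - [[0,0,0],[0,0,0]]

```text
t: 13.62
eef_pos: [621.2, 85.8, 89.5]
tcp_rot: [-3.141, -0.0, -0.18]
ft_force: [0.9, 3.4, 3.3]
opening: 0.653
```

Run:
```python
from h import *
import pickle
st()
p=env.read_camera("wrist");cv2.imwrite("pics/w12.png",p["pixels"]);pickle.dump(p,open("w12.pkl","wb"))
```

```text
t 13.62 pos [621.2  85.8  89.5] rot [-3.141 -0.    -0.18 ] F [0.9 3.4 3.3] M [ 0.5   0.01 -0.06] op 0.653 q [0.03 0.63 1.67 0.   0.83 1.78]
```

View pics/w12.png

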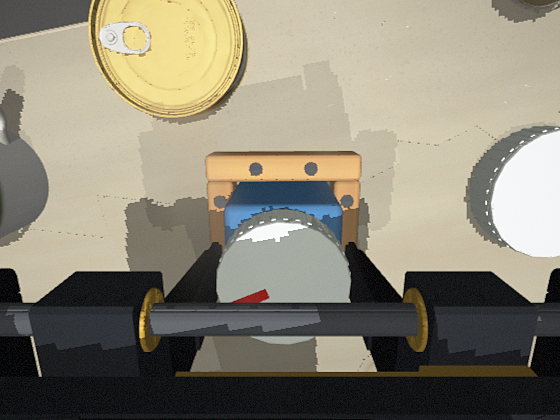

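>>> drive_tool:
  increments:
    - [[0,0,0],[0,0,-0.5]]
    - [[0,0,0],[0,0,-0.7]]
    - [[0,0,0],[0,0,-0.7]]
    - [[0,0,0],[0,0,-0.7]]
    - [[0,0,0],[0,0,-0.7]]

```text
t: 14.08
eef_pos: [621.1, 85.4, 89.6]
tcp_rot: [3.141, -0.0, 0.086]
ft_force: [-0.2, 0.0, 5.4]
opening: 0.649
```

Run:
```python
from h import *
import pickle
st()
p=env.read_camera("wrist");cv2.imwrite("pics/w13.png",p["pixels"]);pickle.dump(p,open("w13.pkl","wb"))
```

```text
t 14.08 pos [621.1  85.4  89.6] rot [ 3.141 -0.     0.086] F [-0.2  0.   5.4] M [ 0.1   0.15 -0.06] op 0.649 q [ 0.03  0.63  1.67 -0.    0.83  1.52]
```

View pics/w13.png

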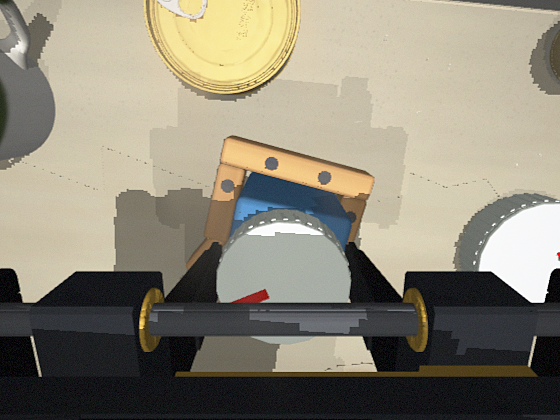

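>>> drive_tool:
  increments:
    - [[0,0,0],[0,0,-0.9]]
    - [[0,0,0],[0,0,-1]]
    - [[0,0,0],[0,0,-1]]
    - [[0,0,0],[0,0,-1]]
    - [[0,0,0],[0,0,-1]]

```text
t: 14.55
eef_pos: [621.0, 85.6, 89.6]
tcp_rot: [3.141, 0.0, 0.48]
ft_force: [-0.5, 1.2, 5.2]
opening: 0.651
```

>>> drive_tool:
  increments:
    - [[0,0,0],[0,0,-1]]
    - [[0,0,0],[0,0,-1]]
    - [[0,0,0],[0,0,-1]]
    - [[0,0,0],[0,0,-1]]
    - [[0,0,0],[0,0,-1]]

```text
t: 14.97
eef_pos: [620.4, 86.1, 89.5]
tcp_rot: [-3.14, 0.0, 0.879]
ft_force: [-4.8, 6.5, 7.6]
opening: 0.649
```

Run:
```python
from h import *
import pickle
st()
p=env.read_camera("wrist");cv2.imwrite("pics/w14.png",p["pixels"]);pickle.dump(p,open("w14.pkl","wb"))
p=env.read_camera("scene");cv2.imwrite("pics/s14.png",cv2.resize(p["pixels"][120:300,170:380],None,fx=3,fy=3,interpolation=cv2.INTER_CUBIC))
```

```text
t 14.97 pos [620.4  86.1  89.5] rot [-3.14   0.     0.879] F [-4.8  6.5  7.6] M [ 0.99  0.79 -0.17] op 0.649 q [0.03 0.63 1.67 0.   0.84 0.72]
```

View pics/w14.png

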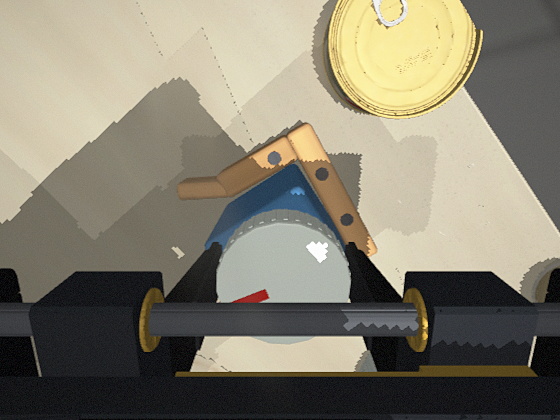

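View pics/s14.png

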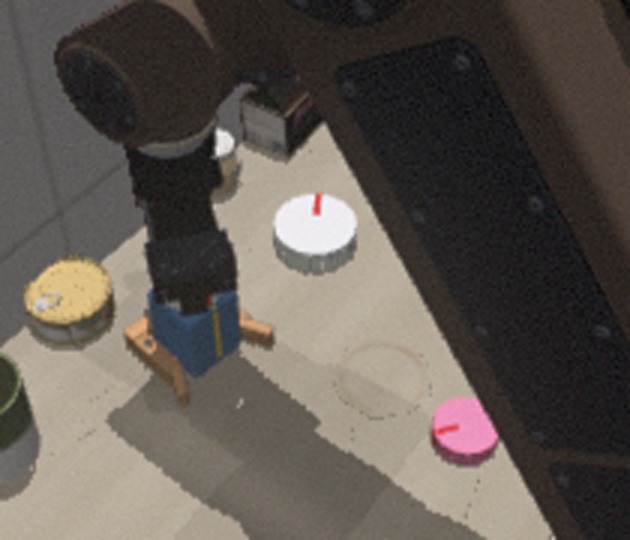

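Run:
```python
from h import *
p=env.read_camera("scene");a=p["pixels"]
cv2.imwrite("pics/s15.png",cv2.resize(a[200:260,200:270],None,fx=9,fy=9,interpolation=cv2.INTER_CUBIC))
for th in range(150,200,5):
  d=np.array([np.cos(np.radians(th)),np.sin(np.radians(th)),0]);c=np.array([619,85.5,0])
  r=31/np.cos(np.radians(th-169.7))
  q=lambda X:((proj(p,X)[0]-[200,200]+.5)*9).round()
  print(th,"line z84,z30",q(c+31*d+[0,0,84]),q(c+31*d+[0,0,30]),"ptr z111,z95",q(c+31*d+[0,0,111]),q(c+31*d+[0,0,95]))
```

```text
150 line z84,z30 [345. 223.] [357. 331.] ptr z111,z95 [338. 166.] [342. 200.]
155 line z84,z30 [353. 220.] [365. 328.] ptr z111,z95 [346. 163.] [350. 197.]
160 line z84,z30 [361. 217.] [373. 325.] ptr z111,z95 [355. 160.] [358. 194.]
165 line z84,z30 [368. 213.] [380. 321.] ptr z111,z95 [362. 156.] [366. 190.]
170 line z84,z30 [375. 208.] [387. 316.] ptr z111,z95 [369. 151.] [373. 185.]
175 line z84,z30 [382. 203.] [393. 311.] ptr z111,z95 [376. 146.] [380. 180.]
180 line z84,z30 [388. 198.] [399. 306.] ptr z111,z95 [382. 141.] [386. 175.]
185 line z84,z30 [393. 193.] [404. 301.] ptr z111,z95 [388. 135.] [391. 170.]
190 line z84,z30 [398. 187.] [409. 295.] ptr z111,z95 [393. 129.] [396. 164.]
195 line z84,z30 [402. 181.] [413. 289.] ptr z111,z95 [397. 123.] [400. 157.]
```

View pics/s15.png

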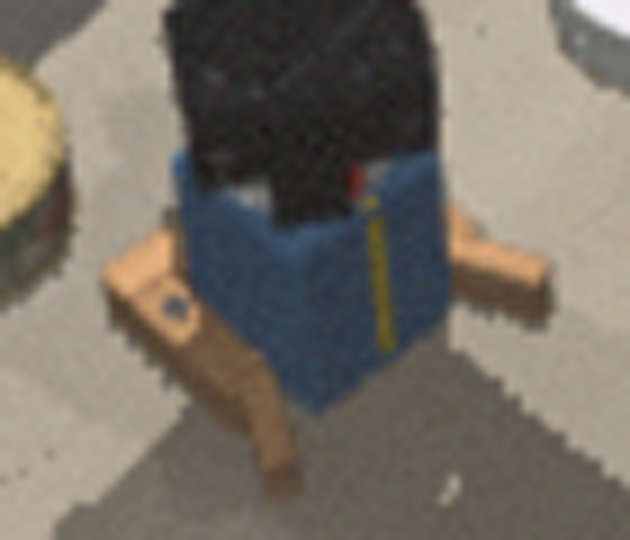

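>>> drive_tool:
  increments:
    - [[0,0,0],[0,0,-0.8]]
    - [[0,0,0],[0,0,-0.8]]
    - [[0,0,0],[0,0,0]]
    - [[0,0,0],[0,0,0]]

```text
t: 15.45
eef_pos: [620.7, 85.8, 89.5]
tcp_rot: [-3.141, 0.0, 1.003]
ft_force: [-3.0, 1.8, 5.9]
opening: 0.652
```

Run:
```python
from h import *
import pickle
st()
p=env.read_camera("scene");a=p["pixels"]
cv2.imwrite("pics/s16.png",cv2.resize(a[200:260,200:270],None,fx=9,fy=9,interpolation=cv2.INTER_CUBIC))
p=env.read_camera("wrist");cv2.imwrite("pics/w16.png",cv2.resize(p["pixels"][110:350,150:410],None,fx=2.4,fy=2.4,interpolation=cv2.INTER_CUBIC));pickle.dump(p,open("w16.pkl","wb"))
```

```text
t 15.45 pos [620.7  85.8  89.5] rot [-3.141  0.     1.003] F [-3.   1.8  5.9] M [0.56 0.48 0.01] op 0.652 q [0.03 0.63 1.67 0.   0.84 0.6 ]
```

View pics/s16.png

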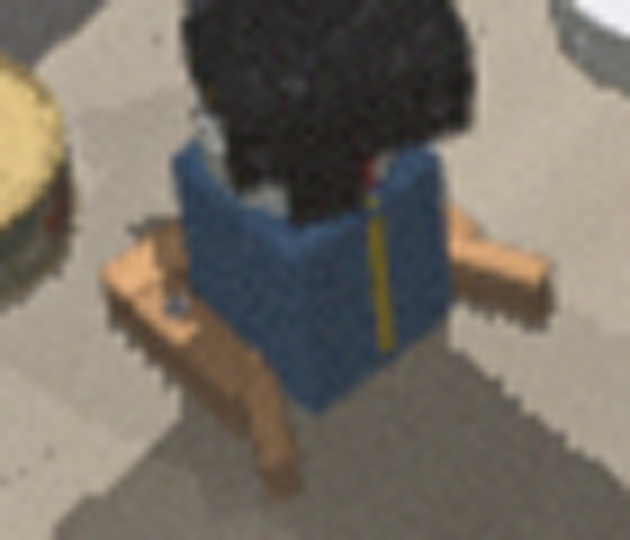

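View pics/w16.png

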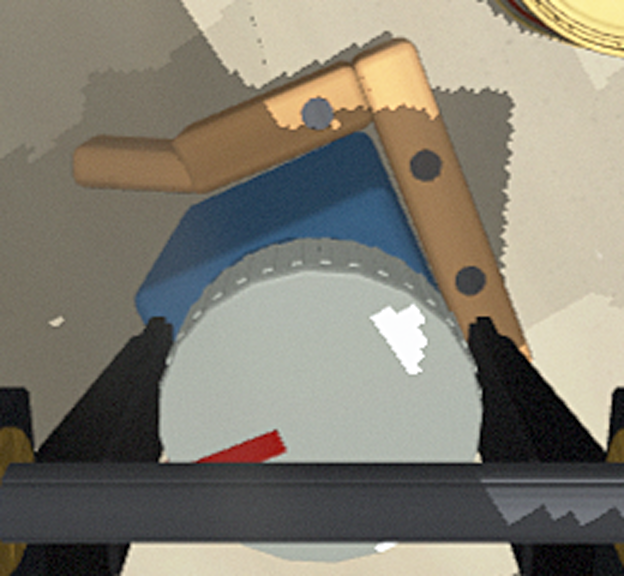

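>>> drive_tool:
  increments:
    - [[0,0,-0.1],[0,0,0]]
    - [[0,0,-0.1],[0,0,0]]
    - [[0,0,0],[0,0,0]]

```text
t: 15.8
eef_pos: [621.0, 85.4, 95.6]
tcp_rot: [3.141, 0.0, 1.003]
ft_force: [-1.8, 2.9, 1.7]
opening: 0.653
```

>>> drive_tool:
  increments:
    - [[0,0,-0.2],[0,0,0]]
    - [[0,0,-0.3],[0,0,0]]
    - [[0,0,-0.25],[0,0,0]]
    - [[0,0,-0.15],[0,0,0]]
    - [[0,0,0],[0,0,0]]

```text
t: 16.22
eef_pos: [621.8, 85.5, 123.9]
tcp_rot: [3.139, -0.001, 1.004]
ft_force: [-0.7, 0.6, -0.3]
opening: 0.651
```

Run:
```python
from h import *
import pickle
st()
p=env.read_camera("scene");a=p["pixels"]
cv2.imwrite("pics/s17.png",cv2.resize(a[180:260,190:280],None,fx=7,fy=7,interpolation=cv2.INTER_CUBIC))
p=env.read_camera("wrist");cv2.imwrite("pics/w17.png",p["pixels"]);pickle.dump(p,open("w17.pkl","wb"))
```

```text
t 16.22 pos [621.8  85.5 123.9] rot [ 3.139e+00 -1.000e-03  1.004e+00] F [-0.7  0.6 -0.3] M [-0.03 -0.06 -0.  ] op 0.651 q [ 0.03  0.59  1.65 -0.    0.9   0.6 ]
```

View pics/s17.png

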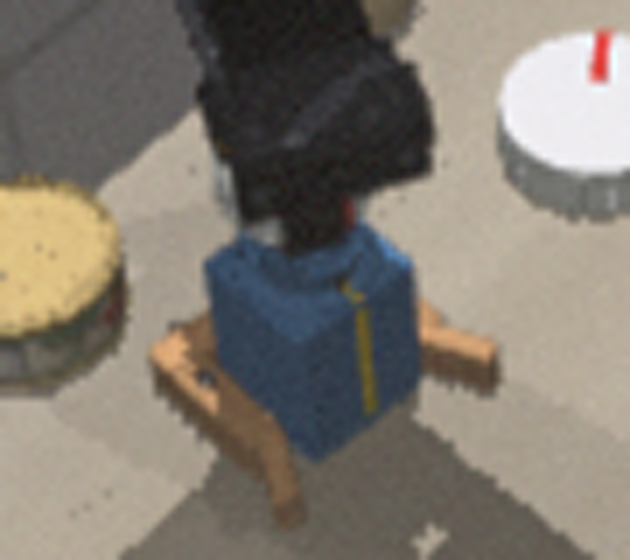

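View pics/w17.png

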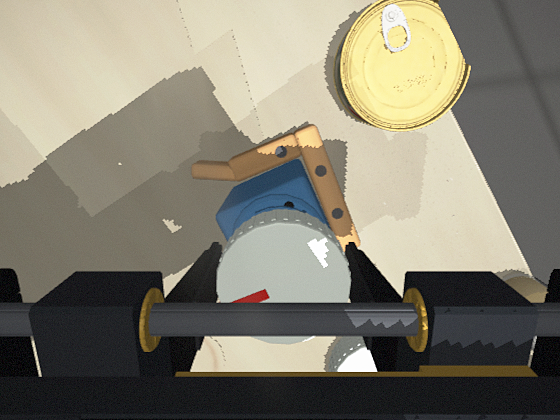

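>>> drive_tool:
  increments:
    - [[0,0,0],[0,0,0]]
    - [[0,0,0],[0,0,0]]
    - [[0,0,0],[0,0,0]]

```text
t: 16.57
eef_pos: [620.9, 85.6, 122.0]
tcp_rot: [-3.141, 0.0, 1.004]
ft_force: [0.1, -0.5, -0.7]
opening: 0.653
```

Run:
```python
from h import *
st()
p=env.read_camera("scene");w=env.read_camera("wrist");tp=env.read_camera("top")
for n,q in(("scene",p),("wrist",w),("top",tp)):
  for t in("jar_mid","cap_mid"):
    print(n,t,[(([round(v) for v in d["point"]]),round(d["score"],2)) for d in env.tip_of(t,q)])
for t in("mug","lemon","garlic","honey"):
    print(t,[(([round(v) for v in d["point"]]),round(d["score"],2)) for d in env.tip_of(t,tp)][:1])
st()
```

```text
t 16.57 pos [620.9  85.6 122. ] rot [-3.141  0.     1.004] F [ 0.1 -0.5 -0.7] M [-0.04 -0.04  0.02] op 0.653 q [ 0.03  0.59  1.65 -0.    0.9   0.6 ]
scene jar_mid [([619, 84, 44], 0.63)]
scene cap_mid [([611, -99, 14], 0.83), ([354, 17, 7], 0.67), ([617, 85, 131], 0.61)]
wrist jar_mid []
wrist cap_mid [([624, 85, 128], 0.81), ([612, -94, 15], 0.77)]
top jar_mid []
top cap_mid [([612, -95, 18], 0.8), ([351, 19, 9], 0.78)]
mug [([697, 277, 1], 0.92)]
lemon [([455, -305, 0], 0.83)]
garlic [([474, 325, 0], 0.56)]
honey [([605, -263, -2], 0.72)]
t 17.22 pos [621.1  85.6 122.3] rot [3.142 0.    1.004] F [ 1.1  0.3 -0.3] M [-0.03 -0.11  0.01] op 0.654 q [ 0.03  0.59  1.65 -0.    0.9   0.6 ]
```

>>> drive_tool:
  increments:
    - [[0,0,-0.1],[0,0,0]]
    - [[0,0,0],[0,0,0]]
    - [[0,0,0],[0,0,0]]
    - [[0,0,0],[0,0,0]]
    - [[0,0,0],[0,0,0]]

```text
t: 17.63
eef_pos: [621.0, 85.6, 125.3]
tcp_rot: [3.142, 0.0, 1.004]
ft_force: [-0.2, -0.8, -0.5]
opening: 0.654
```

Run:
```python
from h import *
st(); print(env.job_done())
```

```text
t 17.63 pos [621.   85.6 125.3] rot [3.142 0.    1.004] F [-0.2 -0.8 -0.5] M [-0.04 -0.06 -0.03] op 0.654 q [ 0.03  0.59  1.65 -0.    0.91  0.6 ]
the job is handed in; nothing more can be done
None
```

The job was handed in at about 17.6 s, with the gripper holding the cap level over the jar and the jar still standing in the brace. No verdict was reported.

**What I did**
- **Seating the jar:** I carried the jar by its body into the brace. On the first push home its foot dragged, and it leaned about 0.14 rad in the grip. I released it to settle upright, then pushed it against the back wall from behind with the fingers nearly shut. The push force jumped to 16 N at the wall, and the wrist picture showed the face flush and square.
- **Unscrewing:** I turned the cap about 68° anticlockwise. The scene picture then showed the red pointer in line with the yellow line.
- **Lifting:** I raised the cap straight up by about 36 mm.

**Last checks**
- **Grip:** the opening still matched the cap, the tool was level to within about 0.001 rad, and the wrist force was under 1 N.
- **Position over the jar:** the cap's axis was about 2 mm from the jar's.
- **Clearance:** by arm travel, the cap's lower edge is about 14 mm above the raised seal.
- **Bystanders:** the trained networks put the mug, lemon, garlic and honey jar within about 5 mm of where they started.

**Disagreements and gaps**
- The networks put the cap's centre at 128 to 131 mm, 1 to 5 mm lower than arm travel implied. I raised the cap 3 mm more for margin and did not photograph it again after that.
- The networks did not find the jar in the last top or wrist pictures. The scene picture put it at (619, 84, 44), which is seated and standing.

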